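Hold the angle gauge flush on the tilting support

TASK

Check the slope of the tilting work support with the digital angle gauge: pick the gauge up from the machine table, tilt it to match the sloping aluminium plate, and bring its base fully flush onto the plate, with its broad faces running straight up and down the slope. The plate does not hold the gauge's magnets, so finish while still gripping the gauge and pressing it lightly and steadily against the plate so that it can be read. Do not shift the plate's setting and leave the other things on the table where they are.

Things in the scene. Friction and masses are not known exactly. Their poses are not given: they have to be found in the camera images.
- gauge_mid (a point): centre of the digital angle gauge: black block 60 mm wide (its x), 30 mm thick (its y), 60 mm tall (its z), about 0.16 kg, standing upright on the table on its 60 x 30 mm base, 30 mm below this point. Broad 60 x 60 mm faces look along -y (display and buttons) and +y; the plain narrow edge faces, 60 mm apart along x, can be gripped, leaving the display free. Axes are the gauge's.
- plate_mid (a point): centre of the upper face of the sloping aluminium plate: flat, 220 mm along the slope (its x, pointing up the slope) by 180 mm across (its y, level); z is the outward normal. Hinged at its lower edge, nearest the robot; the slope differs each time, 13 to 35 degrees. Two 9 mm T-slots run along y, 50 mm either side of the middle. The clamp slips if pushed hard (about 50 N at the middle).
- plate_edge (a point): middle of the plate's upper, free edge, on its upper face, 110 mm up the slope from plate_mid, same axes.
- support_base: base of the tilting work support, a grey slab 240 x 210 x 14 mm fixed to the table; origin under its centre, x towards the plate's raised edge. At both sides of the plate, outside its width, stand steel quadrants (up to 50 mm above the plate's face, between its lower edge and its middle) and black star knobs reaching 130 mm from the midline.
- push_block: bystander: wooden push block, 130 x 65 mm plywood sole with a raised rounded handle, 80 mm high overall; origin under its centre.
- collar: bystander: steel spindle spacing collar, a ring 50 mm across and 20 mm high; origin under its centre.
- spanner: bystander: steel spanner 160 mm long lying flat; origin under its middle.
There are look-alikes about, which are no part of the job. What is meant by the part that bears gauge_mid is not red or yellow, and is the smaller of those in its own colour.

How it is judged:
On the way:
1. the gauge is gripped and lifted clear of the table, not yet touching the plate (contact force between the fingers and gauge above 1 N and height (world z) of gauge_mid above 0.06 m and contact force between gauge and plate below 0.1 N), for 0.2 s.
At the end, for the whole second after the job is handed in: the gauge is still gripped and at rest with its whole base on the plate: parallel to it within 2 degrees, within 2 mm of it, wide axis along the slope within 7 degrees, pressed on with 3 to 25 N (more than its weight); the plate's free edge within 6 mm of where it was (angle between the z axis of gauge_mid and the z axis of plate_mid, either way round below 0.035 rad and angle between the x axis of gauge_mid and the x axis of plate_mid, either way round below 0.12 rad and z of gauge_mid in the frame of plate_mid between 0.0275 and 0.032 m and x of gauge_mid in the frame of plate_mid between -0.08 and 0.08 m and y of gauge_mid in the frame of plate_mid between -0.075 and 0.075 m and contact force between gauge and plate between 3 and 25 N and contact force between the fingers and gauge above 2 N and linear speed of gauge below 0.01 m/s and distance of plate_edge from where it was at the start of the episode below 0.006 m); the arm keeps its last pose, push and grip.
It fails at once if the plate's setting is shifted (distance of plate_edge from where it was at the start of the episode above 0.008 m).
It fails at once if the push block is disturbed (distance of push_block from where it was at the start of the episode above 0.03 m).
It fails at once if the collar is disturbed (distance of collar from where it was at the start of the episode above 0.03 m).
It fails at once if the spanner is disturbed (distance of spanner from where it was at the start of the episode above 0.03 m).
It also fails if it takes over 32 s, if anything falls off the work surface, if the arm or the gripper's body presses on something with over 40 N, if the wrist force passes 120 N, or if a joint passes its speed limit or range.

ROBOT

A 6-joint arm with a two-finger parallel gripper is mounted at the origin on the work surface. World frame = base frame: x ahead of the robot, y to its left, z up, the work surface at z = 0. Lengths are in m, angles in rad, forces in N, time in s.
With the tool pointing down it reaches from about 0.4 to 0.825 m from the base axis. Payload 7 kg.
Tool frame: the origin (TCP) lies on the centre line of the jaws, within the pads' length; the fingertips stand 22 mm ahead of it and the grasp point (between the pads) lies 3 mm ahead of it (arm.tcp_to_tips is the distance from the TCP to the fingertips, in m); z points along the fingers, y is the line along which they close (so a half turn about z gives the same grasp; the last joint's range is limited). The gripper opens to 88 mm and grips with 3 to 60 N. Pads are 19 mm wide; open, the fingers measure 130 mm over their backs; the gripper's body (78 mm by 193 mm) begins 47 mm behind the grasp point.
Start: joints at [-0.866, 0.359, 0.012, 0, -1.224, -0.288], TCP at [0.273, -0.617, 0.249] pointing down, gripper open.
Joint ranges: [-3.07, 3.07], [-1.43, 2.12], [-1.02, 1.25], [-3.03, 1.67], [-3.05, -0], [-3.03, 3.03]. Speed limits (rad/s): [2.39, 2.39, 3.01, 3.14, 3.14, 3.14].

INTERFACE

Orientations are given as [roll, pitch, yaw] about the fixed x, y, z axes, in that order (R = Rz(yaw) Ry(pitch) Rx(roll)).
In Python, from station import arm gives the robot as it stands.
- The arm moves only by the tool jog_arm, never from a script. Its argument "targets" is a list of rows, each an object of numbers: "dx", "dy", "dz": the shift along the tool's x, y, z in mm; "rx", "ry", "rz": the turn, a rotation vector about the tool's x, y, z in rad; "gripper": the closure, from 0 (fully open) to 1 (shut). In form: [{"dx": .., "dy": .., "dz": .., "rx": .., "ry": .., "rz": .., "gripper": ..}, ...]. A call has exactly 8 rows; each row is the pose to reach, as a shift and turn from the pose commanded when the call began, along the tool's axes at that moment; what a row does not reach only later rows make up. A row lasts 1/12 s, in which the tool goes at most 41.7 mm and 7.16 degrees, less where a joint would pass 70% of its speed; a pose out of reach is approached as far as the arm can. A call with a gripper value outside its range is refused whole. The fingers move at their own pace and stop on an object; "force" is the grip in N (left out, the last holds). Time passes only in rows, so rows that repeat a pose let the fingers close, or fill a call up. It gives the time, the measured TCP pose, the force, the opening and the grip force at its end, in the units of the state.
- arm.get_state(): the state, without advancing time (a new reading comes with each control period).
- arm.grab_frame(name): name is "scene" or "top" or "wrist"; returns a dict with "frame" (400x640x3 uint8, red, green, blue), "z_map" (400x640 float32, m along the optical axis (not along the pixel's ray), 0 where there is no reading), "fx", "fy", "cx", "cy" (pixels), "distortion" ([k1, k2, p1, p2, k3] as OpenCV has them; the pictures are not rectified), "view" (4x4, takes a point from world to camera coordinates). Camera axes: x right, y down, z forward; pixel columns grow to the right and rows downward; lengths in m; the calibration is good to about 2 mm. A picture is of the moment at which its call begins.
- arm.job_done(): hands the job in; it is judged then, once.
The state is a dict: "t": time; "q": joint angles; "qd": joint speeds; "joint_efforts": joint torques, N m; "eef_pos": TCP position; "ee_rot": TCP orientation; "force": force on the tool from outside, world axes, zero at the start; "moment": the same for the moment, N m; "width": finger opening in m; "gripper_force": force on a finger pad.
Only numpy, scipy, OpenCV 4.12 (cv2) and the standard library are available. Lean on these libraries where they do the work, as an engineer would, in place of code of your own. Each camera call takes 0.05 s, during which the arm holds its last target. There are 200 camera calls.

## Working session

There is one attempt and no reset: what is moved stays moved. The work goes in short steps, Python scripts to look and compute and a tool call to move; the robot and the scene stay as the last step left them, time stands still between calls to the robot, and variables do not carry over. Pictures are saved under pics/ and viewed, at most 10 in all, crops included, and the job is handed in when it is done.

Besides the shell and the picture viewer there is one more tool, called after ">>>" as a command line: name --argument value ..., lists and objects as JSON in quotes. jog_arm: Moves the arm, as the interface text tells. Its arguments: {"type":"object","properties":{"targets":{"type":"array","items":{"type":"object","properties":{"dx":{"type":"number"},"dy":{"type":"number"},"dz":{"type":"number"},"rx":{"type":"number"},"ry":{"type":"number"},"rz":{"type":"number"},"gripper":{"type":"number"}}}},"force":{"type":"number"}},"required":["targets"]}

```bash
mkdir -p pics; cat > h.py <<'E'
import numpy as np, cv2
from station import arm
from scipy.spatial.transform import Rotation as R
def grab(n):
    f=arm.grab_frame(n); 
    K=np.array([[f['fx'],0,f['cx']],[0,f['fy'],f['cy']],[0,0,1]]); D=np.array(f['distortion'],float)
    return f,K,D
def cloud(f,K,D):
    h,w=f['z_map'].shape
    uv=np.stack(np.meshgrid(np.arange(w),np.arange(h)),-1).reshape(-1,1,2).astype(np.float64)
    n=cv2.undistortPoints(uv,K,D).reshape(h,w,2)
    z=f['z_map'][...,None]
    c=np.concatenate([n*z,z],-1); V=np.linalg.inv(f['view'])
    return c@V[:3,:3].T+V[:3,3]
E
python3 - <<'E'
from h import *
a=[]
for n in ('scene','top'):
    f,K,D=grab(n); np.savez(n+'.npz',frame=f['frame'],z=f['z_map'],pts=cloud(f,K,D),view=f['view'],K=K,D=D)
    cv2.imwrite(f'pics/{n}0.png',f['frame'][...,::-1])
s=arm.get_state(); print(s)
E
```

```text
{'t': 0.1, 'q': array([-8.65889915e-01,  3.59333145e-01,  1.11593201e-02, -2.90909637e-04,
       -1.22410635e+00, -2.88113323e-01]), 'qd': array([-0.00056334, -0.00071749,  0.00120908, -0.00095497,  0.00024165,
       -0.00026785]), 'joint_efforts': array([ 2.14809631e-06, -5.84163487e+01,  2.93754923e+01,  7.01549470e+00,
        1.02858403e-02, -4.50492473e-05]), 'eef_pos': array([ 0.27307994, -0.6168566 ,  0.24771181]), 'ee_rot': array([ 3.14009225e+00, -1.59446800e-04, -2.72489849e+00]), 'force': array([ 0.43622859, -0.01909321, -0.73727216]), 'moment': array([-0.02050226,  0.01511019,  0.03735156]), 'gripper_force': 0.0, 'width': 0.08746466112162524}
```

View pics/top0.png

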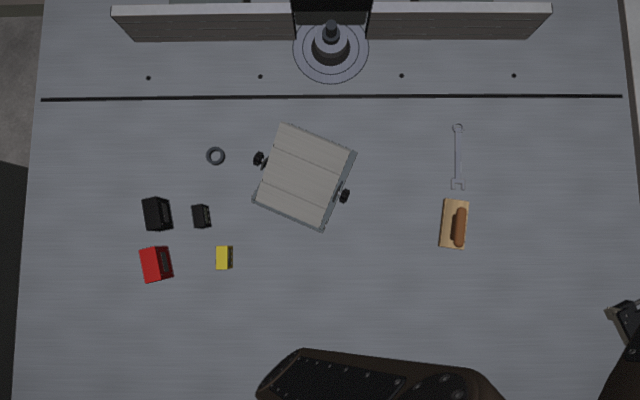

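View pics/scene0.png

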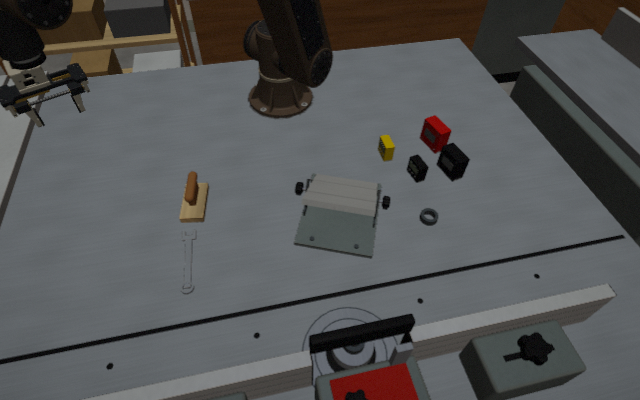

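The top view shows the small black gauge at about (201,216), the large black one at (157,214), yellow at (224,257), red at (156,264), and the plate centred near (305,176). The scene view agrees, with the small black gauge at (418,168). Next I measure the gauge and the plate.

```bash
python3 - <<'E'
from h import *
d=np.load('top.npz'); P=d['pts']; F=d['frame'].astype(int)
V=np.linalg.inv(d['view']); print('cam',V[:3,3])
print(P[300,430:440:9], P[176,305])
# gauge
m=np.zeros(F.shape[:2],bool); m[195:238,182:222]=1
g=m&(P[...,2]>.02)&(P[...,2]<.09)
print(g.sum(), np.percentile(P[g][:,2],[5,50,90,97]))
zt=np.median(P[g&(P[...,2]>.05)][:,2])
t=g&(abs(P[...,2]-zt)<.006)
r=cv2.minAreaRect(P[t][:,:2].astype(np.float32)*1000); print('top',t.sum(),zt,r, P[t].mean(0))
print(cv2.boxPoints(r))
# other black for comparison
for name,(a,b,c,e) in dict(big=(190,238,138,178),red=(240,288,135,178),yel=(240,275,210,238)).items():
    q=np.zeros_like(m);q[a:b,c:e]=1; q&=(P[...,2]>.02)
    z=np.percentile(P[q][:,2],90); q&=abs(P[...,2]-z)<.006
    r=cv2.minAreaRect(P[q][:,:2].astype(np.float32)*1000); print(name,z,r)
# plate
for n in('top','scene'):
    d=np.load(n+'.npz');P=d['pts']
    if n=='top':
        q=np.zeros_like(m); cv2_m=np.zeros(m.shape,np.uint8); cv2.fillPoly(cv2_m,[np.array([[285,132],[345,158],[318,222],[262,196]])],1)
    else:
        cv2_m=np.zeros(m.shape,np.uint8); cv2.fillPoly(cv2_m,[np.array([[315,183],[375,187],[370,210],[308,204]])],1)
    X=P[cv2_m>0]; X=X[X[:,2]>.01]
    for _ in range(5):
        c=X.mean(0);nn=np.linalg.svd(X-c,full_matrices=False)[2][2]; nn*=np.sign(nn[2]); e=(X-c)@nn; X=X[abs(e)<max(.0015,2*e.std())]
    print(n,c,nn,'slope',np.degrees(np.arccos(nn[2])),'std',e.std(),len(X))
    az=np.arctan2(-nn[1],-nn[0]);print('az upslope',np.degrees(az))
    if n=='top':
        box=(P[...,0]>c[0]-.2)&(P[...,0]<c[0]+.2)&(abs(P[...,1]-c[1])<.2)&(abs((P-c)@nn)<.004)&(P[...,2]>.022)
        k,l,s,_=cv2.connectedComponentsWithStats(box.astype(np.uint8)); i=l[176,305] or 1+np.argmax(s[1:,4]); box=l==i
        y=np.cross(nn,[np.cos(az),np.sin(az),0]);y/=np.linalg.norm(y);x=np.cross(y,nn)
        L=np.c_[(P[box]-c)@x,(P[box]-c)@y]*1000; r=cv2.minAreaRect(L.astype(np.float32)); print(r); print(np.percentile(L,[1,50,99],axis=0))
        mid=c+x*r[0][0]/1000+y*r[0][1]/1000; print('mid',mid,'x',x,'y',y)
E
```

```text
cam [0.40146374 0.01813328 1.04772233]
[[ 0.24824026 -0.25790127  0.00159416]
 [ 0.24818704 -0.28142355  0.00265677]] [0.56442961 0.06677699 0.10071352]
369 [0.02676317 0.05870163 0.0616693  0.06314363]
top 268 0.059488976892682954 ((471.3085021972656, 344.8072509765625), (57.2849235534668, 30.400312423706055), 10.562271118164062) [0.47117774 0.34436314 0.05968503]
[[440.3651  354.49957]
 [445.93762 324.61438]
 [502.2519  335.11493]
 [496.67938 365.00012]]
big 0.08369470272036422 ((476.4649963378906, 454.2969055175781), (80.53551483154297, 42.87318420410156), 12.158804893493652)
red 0.08748746074135558 ((349.46527099609375, 451.598876953125), (85.79818725585938, 45.20808410644531), 13.563554763793945)
yel 0.062302936450856265 ((366.906005859375, 280.969970703125), (30.64533042907715, 57.70011901855469), 89.91355895996094)
top [0.5621643  0.07294136 0.09758071] [-0.45450656  0.20371701  0.86713503] slope 29.872600629459537 std 0.0013613992153086805 3702
az upslope -24.14267559491678
((-3.8974838256835938, 11.978645324707031), (222.75314331054688, 191.87905883789062), 0.10414954274892807)
[[-111.40842957  -81.90989142]
 [   4.08895496    6.58043204]
 [ 105.97654836   96.56795667]]
mid [0.56397966 0.08525454 0.09563948] x [ 0.79128655 -0.35466712  0.49807312] y [0.40901025 0.91252979 0.        ]
scene [0.59698639 0.072968   0.11554865] [-0.4555135   0.20328981  0.86670682] slope 29.921823528366183 std 0.0006733689894847615 1200
az upslope -24.050591537926255
```

The sizes check out: the small black gauge is 57x30 mm with its top at about 60 mm, and its x axis is at 10.6°. Both views put the plate at 29.9° slope, with the uphill direction at -24.1°. I'll add a helper that turns target poses into jog numbers.

```bash
cat >> h.py <<'E'
def rel(p,M,s=None):
    s=s or arm.get_state(); R0=R.from_euler('xyz',s['ee_rot']); 
    d=R0.inv().apply(np.array(p)-s['eef_pos'])*1000; r=(R0.inv()*R.from_matrix(M)).as_rotvec()
    print('d',d.round(1),'r',r.round(4),'| t',round(s['t'],2),'pos',s['eef_pos'].round(4),'q',s['q'].round(2),'F',s['force'].round(1),'w',round(s['width'],4),'gf',s['gripper_force'])
def down(yawdeg): return (R.from_euler('z',yawdeg,degrees=True)*R.from_euler('x',np.pi)).as_matrix()
E
python3 -c "
from h import *
rel([.5,-.15,.26],down(-118)); rel([.471,.345,.15],down(-79.4))"
```

```text
d [-396.5  335.1  -11.8] r [ 1.500e-03  3.000e-04 -6.654e-01] | t 0.1 pos [ 0.2731 -0.6169  0.2477] q [-0.87  0.36  0.01 -0.   -1.22 -0.29] F [ 0.4 -0.  -0.7] w 0.0875 gf 0.0
d [-570.3  799.3   98.8] r [ 1.4000e-03  9.0000e-04 -1.3391e+00] | t 0.1 pos [ 0.2731 -0.6169  0.2477] q [-0.87  0.36  0.01 -0.   -1.22 -0.29] F [ 0.4 -0.  -0.7] w 0.0875 gf 0.0
```

>>> jog_arm --targets '[{"dx": -396, "dy": 335, "dz": -12, "rz": -0.665, "gripper": 0}, {"dx": -396, "dy": 335, "dz": -12, "rz": -0.665, "gripper": 0}, {"dx": -396, "dy": 335, "dz": -12, "rz": -0.665, "gripper": 0}, {"dx": -396, "dy": 335, "dz": -12, "rz": -0.665, "gripper": 0}, {"dx": -396, "dy": 335, "dz": -12, "rz": -0.665, "gripper": 0}, {"dx": -396, "dy": 335, "dz": -12, "rz": -0.665, "gripper": 0}, {"dx": -396, "dy": 335, "dz": -12, "rz": -0.665, "gripper": 0}, {"dx": -396, "dy": 335, "dz": -12, "rz": -0.665, "gripper": 0}]'

```text
invalid input at $.targets[0]: expected keys dx, dy, dz, rx, ry, rz, gripper
```

```bash
python3 -c "
from h import *
rel([.5,-.1,.26],down(-110)); rel([.471,.345,.2],down(-79.4))"
```

```text
d [-416.7  380.8  -11.8] r [ 1.50e-03  5.00e-04 -8.05e-01] | t 0.1 pos [ 0.2731 -0.6169  0.2477] q [-0.87  0.36  0.01 -0.   -1.22 -0.29] F [ 0.4 -0.  -0.7] w 0.0875 gf 0.0
d [-570.3  799.4   48.8] r [ 1.4000e-03  9.0000e-04 -1.3391e+00] | t 0.1 pos [ 0.2731 -0.6169  0.2477] q [-0.87  0.36  0.01 -0.   -1.22 -0.29] F [ 0.4 -0.  -0.7] w 0.0875 gf 0.0
```

>>> jog_arm --targets '[{"dx": -396, "dy": 335, "dz": -12, "rx": 0, "ry": 0, "rz": -0.665, "gripper": 0}, {"dx": -396, "dy": 335, "dz": -12, "rx": 0, "ry": 0, "rz": -0.665, "gripper": 0}, {"dx": -396, "dy": 335, "dz": -12, "rx": 0, "ry": 0, "rz": -0.665, "gripper": 0}, {"dx": -396, "dy": 335, "dz": -12, "rx": 0, "ry": 0, "rz": -0.665, "gripper": 0}, {"dx": -396, "dy": 335, "dz": -12, "rx": 0, "ry": 0, "rz": -0.665, "gripper": 0}, {"dx": -396, "dy": 335, "dz": -12, "rx": 0, "ry": 0, "rz": -0.665, "gripper": 0}, {"dx": -396, "dy": 335, "dz": -12, "rx": 0, "ry": 0, "rz": -0.665, "gripper": 0}, {"dx": -396, "dy": 335, "dz": -12, "rx": 0, "ry": 0, "rz": -0.665, "gripper": 0}]'

```text
t: 0.77
eef_pos: [0.419, -0.3154, 0.2562]
ee_rot: [3.141, 0.0, -2.06]
force: [1.1, 0.7, 0.5]
width: 0.0875
gripper_force: 0.0
```

```bash
python3 -c "
from h import *
rel([.5,-.1,.26],down(-110)); rel([.471,.345,.2],down(-79.4))"
```

```text
d [-228.2   29.6   -3.8] r [ 2.000e-04  1.000e-04 -1.398e-01] | t 0.77 pos [ 0.419  -0.3154  0.2562] q [-0.27  0.1  -0.31 -0.   -1.16 -0.22] F [1.1 0.7 0.5] w 0.0875 gf 0.0
d [-607.5  264.2   56.3] r [ 1.000e-04  2.000e-04 -6.739e-01] | t 0.77 pos [ 0.419  -0.3154  0.2562] q [-0.27  0.1  -0.31 -0.   -1.16 -0.22] F [1.1 0.7 0.5] w 0.0875 gf 0.0
```

>>> jog_arm --targets '[{"dx": -607, "dy": 264, "dz": 0, "rx": 0, "ry": 0, "rz": -0.674, "gripper": 0}, {"dx": -607, "dy": 264, "dz": 0, "rx": 0, "ry": 0, "rz": -0.674, "gripper": 0}, {"dx": -607, "dy": 264, "dz": 0, "rx": 0, "ry": 0, "rz": -0.674, "gripper": 0}, {"dx": -607, "dy": 264, "dz": 0, "rx": 0, "ry": 0, "rz": -0.674, "gripper": 0}, {"dx": -607, "dy": 264, "dz": 0, "rx": 0, "ry": 0, "rz": -0.674, "gripper": 0}, {"dx": -607, "dy": 264, "dz": 0, "rx": 0, "ry": 0, "rz": -0.674, "gripper": 0}, {"dx": -607, "dy": 264, "dz": 0, "rx": 0, "ry": 0, "rz": -0.674, "gripper": 0}, {"dx": -607, "dy": 264, "dz": 0, "rx": 0, "ry": 0, "rz": -0.674, "gripper": 0}]'

```text
t: 1.43
eef_pos: [0.4443, 0.0169, 0.2564]
ee_rot: [-3.141, 0.0, -1.385]
force: [2.2, -0.3, -0.4]
width: 0.0879
gripper_force: 0.0
```

```bash
python3 -c "
from h import *
rel([.471,.345,.2],down(-79.4))"
```

```text
d [-317.6  -86.7   56.6] r [-0.0005  0.0002  0.0005] | t 1.43 pos [0.4443 0.0169 0.2564] q [ 0.48 -0.04 -0.45 -0.   -1.15 -0.3 ] F [ 2.2 -0.3 -0.4] w 0.0879 gf 0.0
```

>>> jog_arm --targets '[{"dx": -318, "dy": -87, "dz": 0, "rx": 0, "ry": 0, "rz": 0, "gripper": 0}, {"dx": -318, "dy": -87, "dz": 0, "rx": 0, "ry": 0, "rz": 0, "gripper": 0}, {"dx": -318, "dy": -87, "dz": 0, "rx": 0, "ry": 0, "rz": 0, "gripper": 0}, {"dx": -318, "dy": -87, "dz": 0, "rx": 0, "ry": 0, "rz": 0, "gripper": 0}, {"dx": -318, "dy": -87, "dz": 0, "rx": 0, "ry": 0, "rz": 0, "gripper": 0}, {"dx": -318, "dy": -87, "dz": 0, "rx": 0, "ry": 0, "rz": 0, "gripper": 0}, {"dx": -318, "dy": -87, "dz": 25, "rx": 0, "ry": 0, "rz": 0, "gripper": 0}, {"dx": -318, "dy": -87, "dz": 55, "rx": 0, "ry": 0, "rz": 0, "gripper": 0}]'

```text
t: 2.1
eef_pos: [0.4726, 0.337, 0.2164]
ee_rot: [-3.135, 0.004, -1.384]
force: [2.3, 0.6, 0.5]
width: 0.0873
gripper_force: 0.0
```

```bash
python3 - <<'E'
from h import *
rel([.471,.345,.2],down(-79.4))
f,K,D=grab('wrist'); P=cloud(f,K,D); np.savez('wrist1.npz',frame=f['frame'],pts=P)
cv2.imwrite('pics/wrist1.png',f['frame'][...,::-1])
c=(abs(P[...,0]-.471)<.06)&(abs(P[...,1]-.345)<.05)&(P[...,2]>.053)&(P[...,2]<.068)
n,l,s,_=cv2.connectedComponentsWithStats(c.astype(np.uint8)); i=1+np.argmax(s[1:,4]); c=l==i
r=cv2.minAreaRect(P[c][:,:2].astype(np.float32)*1000); print(c.sum(),r,np.median(P[c][:,2])); E
E
```

```text
d [-8.1  0.2 16.4] r [-0.0062  0.0041  0.0021] | t 2.1 pos [0.4726 0.337  0.2164] q [ 0.96  0.22 -0.25  0.   -1.09 -0.77] F [2.3 0.6 0.5] w 0.0873 gf 0.0
1845 ((473.68109130859375, 342.66473388671875), (59.98589324951172, 31.012554168701172), 11.14602279663086) 0.060459518459259065Traceback (most recent call last):
  File "<stdin>", line 7, in <module>
NameError: name 'E' is not defined
```

View pics/wrist1.png

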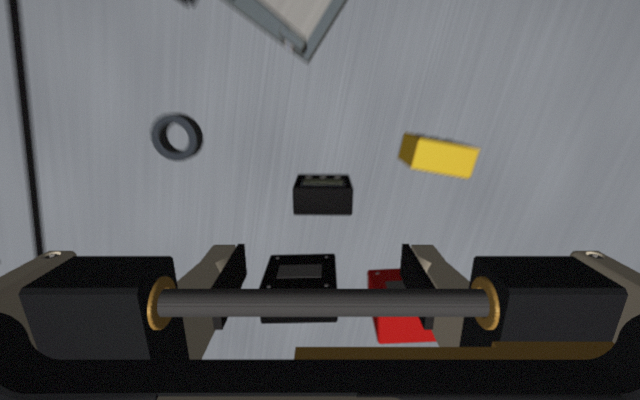

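The wrist view has the small gauge centred at about (322,195), with the big black one behind it at (300,288) and the open fingers at x of about 230 and 420. The measured 60x31 mm block at (0.473, 0.343) agrees with the top view, so I descend in two steps.

>>> jog_arm --targets '[{"dx": -7, "dy": 0, "dz": 36, "rx": 0, "ry": 0, "rz": 0, "gripper": 0}, {"dx": -7, "dy": 0, "dz": 66, "rx": 0, "ry": 0, "rz": 0, "gripper": 0}, {"dx": -7, "dy": 0, "dz": 96, "rx": 0, "ry": 0, "rz": 0, "gripper": 0}, {"dx": -7, "dy": 0, "dz": 106, "rx": 0, "ry": 0, "rz": 0, "gripper": 0}, {"dx": -7, "dy": 0, "dz": 106, "rx": 0, "ry": 0, "rz": 0, "gripper": 0}, {"dx": -7, "dy": 0, "dz": 106, "rx": 0, "ry": 0, "rz": 0, "gripper": 0}, {"dx": -7, "dy": 0, "dz": 106, "rx": 0, "ry": 0, "rz": 0, "gripper": 0}, {"dx": -7, "dy": 0, "dz": 106, "rx": 0, "ry": 0, "rz": 0, "gripper": 0}]'

```text
t: 2.82
eef_pos: [0.4706, 0.3398, 0.1095]
ee_rot: [-3.139, 0.002, -1.386]
force: [0.2, -1.2, 0.6]
width: 0.0877
gripper_force: 0.0
```

```bash
python3 - <<'E'
from h import *
rel([.4725,.3437,.043],down(-79))
E
```

```text
d [-3.3 -2.4 66.5] r [-0.0026  0.0021 -0.0069] | t 2.82 pos [0.4706 0.3398 0.1095] q [ 0.96  0.33 -0.38  0.   -0.86 -0.78] F [ 0.2 -1.2  0.6] w 0.0877 gf 0.0
```

>>> jog_arm --targets '[{"dx": -3.3, "dy": -2.4, "dz": 20, "rx": -0.003, "ry": 0.002, "rz": -0.007, "gripper": 0}, {"dx": -3.3, "dy": -2.4, "dz": 40, "rx": -0.003, "ry": 0.002, "rz": -0.007, "gripper": 0}, {"dx": -3.3, "dy": -2.4, "dz": 56, "rx": -0.003, "ry": 0.002, "rz": -0.007, "gripper": 0}, {"dx": -3.3, "dy": -2.4, "dz": 66, "rx": -0.003, "ry": 0.002, "rz": -0.007, "gripper": 0}, {"dx": -3.3, "dy": -2.4, "dz": 66, "rx": -0.003, "ry": 0.002, "rz": -0.007, "gripper": 0}, {"dx": -3.3, "dy": -2.4, "dz": 66, "rx": -0.003, "ry": 0.002, "rz": -0.007, "gripper": 0}, {"dx": -3.3, "dy": -2.4, "dz": 66, "rx": -0.003, "ry": 0.002, "rz": -0.007, "gripper": 0.3}, {"dx": -3.3, "dy": -2.4, "dz": 66, "rx": -0.003, "ry": 0.002, "rz": -0.007, "gripper": 1}]' --force 30

```text
t: 3.48
eef_pos: [0.4721, 0.3434, 0.0428]
ee_rot: [3.14, -0.001, -1.379]
force: [-0.5, 0.1, 0.4]
width: 0.079
gripper_force: 0.0
```

>>> jog_arm --targets '[{"dx": 0, "dy": 0, "dz": 0, "rx": 0, "ry": 0, "rz": 0, "gripper": 1}, {"dx": 0, "dy": 0, "dz": 0, "rx": 0, "ry": 0, "rz": 0, "gripper": 1}, {"dx": 0, "dy": 0, "dz": 0, "rx": 0, "ry": 0, "rz": 0, "gripper": 1}, {"dx": 0, "dy": 0, "dz": 0, "rx": 0, "ry": 0, "rz": 0, "gripper": 1}, {"dx": 0, "dy": 0, "dz": 0, "rx": 0, "ry": 0, "rz": 0, "gripper": 1}, {"dx": 0, "dy": 0, "dz": 0, "rx": 0, "ry": 0, "rz": 0, "gripper": 1}, {"dx": 0, "dy": 0, "dz": 0, "rx": 0, "ry": 0, "rz": 0, "gripper": 1}, {"dx": 0, "dy": 0, "dz": 0, "rx": 0, "ry": 0, "rz": 0, "gripper": 1}]'

```text
t: 4.15
eef_pos: [0.4717, 0.3429, 0.042]
ee_rot: [3.139, -0.002, -1.379]
force: [-1.9, 0.1, 5.5]
width: 0.06
gripper_force: 30.0
```

```bash
python3 - <<'E'
from h import *
rel([.4725,.3437,.25],down(-79)); print(arm.get_state()['ee_rot'])
E
```

```text
d [  -0.3   -0.4 -208. ] r [ 0.0023 -0.0016  0.0002] | t 4.15 pos [0.4717 0.3429 0.042 ] q [ 0.96  0.42 -0.43 -0.   -0.72 -0.77] F [-1.9  0.1  5.5] w 0.06 gf 29.973610639572144
[ 3.13924734e+00 -1.56044023e-03 -1.37862144e+00]
```

The gauge is gripped at 60 mm width, with its base 42 mm ahead of the TCP. Now I lift it.

>>> jog_arm --targets '[{"dx": 0, "dy": 0, "dz": -20, "rx": 0, "ry": 0, "rz": 0, "gripper": 1}, {"dx": 0, "dy": 0, "dz": -50, "rx": 0, "ry": 0, "rz": 0, "gripper": 1}, {"dx": 0, "dy": 0, "dz": -85, "rx": 0, "ry": 0, "rz": 0, "gripper": 1}, {"dx": 0, "dy": 0, "dz": -120, "rx": 0, "ry": 0, "rz": 0, "gripper": 1}, {"dx": 0, "dy": 0, "dz": -155, "rx": 0, "ry": 0, "rz": 0, "gripper": 1}, {"dx": 0, "dy": 0, "dz": -190, "rx": 0, "ry": 0, "rz": 0, "gripper": 1}, {"dx": 0, "dy": 0, "dz": -220, "rx": 0, "ry": 0, "rz": 0, "gripper": 1}, {"dx": 0, "dy": 0, "dz": -220, "rx": 0, "ry": 0, "rz": 0, "gripper": 1}]'

```text
t: 4.82
eef_pos: [0.4741, 0.3449, 0.2682]
ee_rot: [-3.136, 0.003, -1.378]
force: [1.5, 1.6, -0.7]
width: 0.06
gripper_force: 30.0
```

```bash
cat >> h.py <<'E'
n=np.array([-.4550,.2035,.8670]);n/=np.linalg.norm(n)
az=np.arctan2(-n[1],-n[0]); yp=np.array([-np.sin(az),np.cos(az),0]); xp=np.cross(yp,n)
M=np.c_[-yp,-xp,-n]; LAND=np.array([.5698,.0772,.1006])
def rep(h): rel(LAND+n*(.042+h),M)
E
python3 -c "
from h import *
rep(.1)"
```

```text
d [240.5  15.4  43.6] r [0.5011 0.1646 0.5978] | t 4.82 pos [0.4741 0.3449 0.2682] q [ 0.96  0.2  -0.17  0.   -1.2  -0.77] F [ 1.5  1.6 -0.7] w 0.06 gf 29.965732097625732
```

>>> jog_arm --targets '[{"dx": 240, "dy": 15, "dz": 0, "rx": 0.501, "ry": 0.165, "rz": 0.598, "gripper": 1}, {"dx": 240, "dy": 15, "dz": 0, "rx": 0.501, "ry": 0.165, "rz": 0.598, "gripper": 1}, {"dx": 240, "dy": 15, "dz": 0, "rx": 0.501, "ry": 0.165, "rz": 0.598, "gripper": 1}, {"dx": 240, "dy": 15, "dz": 0, "rx": 0.501, "ry": 0.165, "rz": 0.598, "gripper": 1}, {"dx": 240, "dy": 15, "dz": 0, "rx": 0.501, "ry": 0.165, "rz": 0.598, "gripper": 1}, {"dx": 240, "dy": 15, "dz": 0, "rx": 0.501, "ry": 0.165, "rz": 0.598, "gripper": 1}, {"dx": 240, "dy": 15, "dz": 0, "rx": 0.501, "ry": 0.165, "rz": 0.598, "gripper": 1}, {"dx": 240, "dy": 15, "dz": 0, "rx": 0.501, "ry": 0.165, "rz": 0.598, "gripper": 1}]'

```text
t: 5.48
eef_pos: [0.5015, 0.1021, 0.2603]
ee_rot: [-2.623, -0.011, -1.995]
force: [0.7, 0.8, -1.9]
width: 0.0598
gripper_force: 30.0
```

```bash
python3 -c "
from h import *
rep(.03)"
```

```text
d [ -6.4  16.4 102.6] r [ 0.0032 -0.0117  0.0026] | t 5.48 pos [0.5015 0.1021 0.2603] q [ 0.86 -0.11 -0.87  0.73 -0.81 -1.79] F [ 0.7  0.8 -1.9] w 0.0598 gf 29.966610074043274
```

>>> jog_arm --targets '[{"dx": -6, "dy": 16, "dz": 0, "rx": 0.003, "ry": -0.012, "rz": 0.003, "gripper": 1}, {"dx": -6, "dy": 16, "dz": 20, "rx": 0.003, "ry": -0.012, "rz": 0.003, "gripper": 1}, {"dx": -6, "dy": 16, "dz": 45, "rx": 0.003, "ry": -0.012, "rz": 0.003, "gripper": 1}, {"dx": -6, "dy": 16, "dz": 70, "rx": 0.003, "ry": -0.012, "rz": 0.003, "gripper": 1}, {"dx": -6, "dy": 16, "dz": 90, "rx": 0.003, "ry": -0.012, "rz": 0.003, "gripper": 1}, {"dx": -6, "dy": 16, "dz": 102, "rx": 0.003, "ry": -0.012, "rz": 0.003, "gripper": 1}, {"dx": -6, "dy": 16, "dz": 102, "rx": 0.003, "ry": -0.012, "rz": 0.003, "gripper": 1}, {"dx": -6, "dy": 16, "dz": 102, "rx": 0.003, "ry": -0.012, "rz": 0.003, "gripper": 1}]'

```text
t: 6.15
eef_pos: [0.5413, 0.0951, 0.1674]
ee_rot: [-2.625, -0.002, -1.991]
force: [-0.0, -0.7, -2.3]
width: 0.0601
gripper_force: 30.0
```

```bash
python3 - <<'E'
from h import *
rep(.008)
f,K,D=grab('scene'); I=f['frame'][130:270,250:450,::-1]; a=cv2.resize(I,None,fx=4,fy=4,interpolation=cv2.INTER_CUBIC)
cv2.imwrite('pics/s2.png',a)
E
```

```text
d [ 4.7  4.3 24.6] r [ 0.0055 -0.001   0.0013] | t 6.15 pos [0.5413 0.0951 0.1674] q [ 0.61  0.05 -1.01  1.14 -0.49 -2.05] F [-0.  -0.7 -2.3] w 0.0601 gf 29.965584576129913
```

View pics/s2.png

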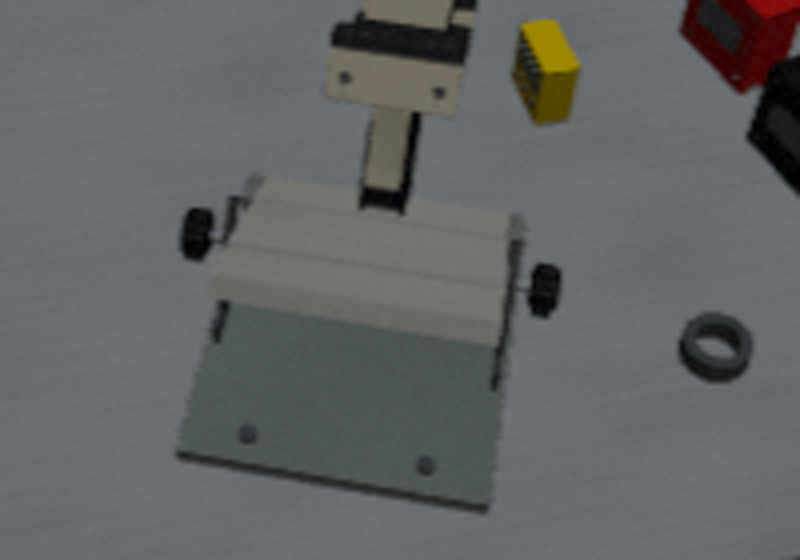

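The arm is stopping close to the joint 3 limit (-1.01 of -1.02) at this spot on the plate, and the picture shows the gauge still near the lower edge. I'll fit a simple kinematic model from the logged poses to choose a landing spot within range.

```bash
cat > kin.py <<'E'
from h import *
from scipy.optimize import least_squares
r1=lambda a,t:R.from_euler(a,t)
s=arm.get_state()
Dq=[([-.8659,.3593,.0112,0,-1.2241,-.2881],[.2731,-.6169,.2477],[3.1401,0,-2.7249]),
([-.27,.1,-.31,0,-1.16,-.22],[.419,-.3154,.2562],[3.141,0,-2.06]),
([.48,-.04,-.45,0,-1.15,-.3],[.4443,.0169,.2564],[3.141,0,-1.385]),
([.96,.33,-.38,0,-.86,-.78],[.4706,.3398,.1095],[-3.139,.002,-1.386]),
([.96,.42,-.43,0,-.72,-.77],[.4717,.3429,.0420],[3.139,-.002,-1.379]),
([.96,.2,-.17,0,-1.2,-.77],[.4741,.3449,.2682],[-3.136,.003,-1.378]),
([.86,-.11,-.87,.73,-.81,-1.79],[.5015,.1021,.2603],[-2.623,-.011,-1.995]),
(s['q'],s['eef_pos'],s['ee_rot'])]
def rots(q,s4): 
    A=r1('z',q[0])*r1('y',q[1]-q[2]); B=A*r1('x',s4*q[3]); W=B*r1('y',-q[4]); return A,W*r1('x',-q[5])
C=rots(Dq[0][0],1)[1].inv()*r1('xyz',Dq[0][2])
def fk(p,q,s4):
    a1,lat,d1,L2,L3,e,d6=p; A,T=rots(q,s4)
    P=r1('z',q[0]).apply([a1+L2*np.sin(q[1]),lat,d1+L2*np.cos(q[1])])+A.apply([L3,0,e])+T.apply([d6,0,0])
    return P,T*C
def fit(s4):
    g=lambda p:np.concatenate([fk(p,q,s4)[0]-x for q,x,_ in Dq]+[.02*(np.array(p)-[0,-.19,.4,.4,.4,0,.25])])
    return least_squares(g,[0,-.19,.4,.4,.4,0,.25])
def err(s4): return [round(np.degrees((fk(p0,q,s4)[1].inv()*r1('xyz',e)).magnitude()),1) for q,_,e in Dq]
p0=[0]*7
S4=1 if err(1)[-1]<err(-1)[-1] else -1
sol=fit(S4); p=sol.x
lo=np.array([-3.07,-1.43,-1.02,-3.03,-3.05,-3.03]); hi=np.array([3.07,2.12,1.25,1.67,0,3.03])
def ik(pos,M,q0):
    Rm=R.from_matrix(M)
    def g(q): P,T=fk(p,q,S4); return np.r_[(P-pos)*5,(T.inv()*Rm).as_rotvec()]
    return least_squares(g,q0)
E
python3 - <<'E'
from kin import *
print(S4,err(1),err(-1)); print(p.round(3)); print([(1000*(fk(p,q,S4)[0]-x)).round(0) for q,x,_ in Dq])
for dx in(0,.03,.05,.065):
  for dy in(-.04,0,.04):
    L=LAND+dx*xp+dy*yp
    for h in(.04,.0):
      r=ik(L+n*(.042+h),M,s['q']); print(dx,dy,h,r.x.round(2),round(r.cost,6),'margin',np.minimum(r.x-lo,hi-r.x).min().round(2))
E
```

```text
-1 [np.float64(0.0), np.float64(0.1), np.float64(0.7), np.float64(0.3), np.float64(0.3), np.float64(0.4), np.float64(83.2), np.float64(130.1)] [np.float64(0.0), np.float64(0.1), np.float64(0.7), np.float64(0.3), np.float64(0.3), np.float64(0.4), np.float64(0.5), np.float64(0.0)]
[ 0.186 -0.182  0.098  0.464  0.257  0.062  0.262]
[array([-15.,  33.,  -6.]), array([ 8.,  9., -3.]), array([22., 21., -2.]), array([ 6., 25., 46.]), array([16., 38., 66.]), array([-15.,  -6., -12.]), array([ -9.,  -2., -60.]), array([ -0., -74., -29.])]
0 -0.04 0.04 [ 0.73 -0.05 -0.95  0.88 -0.63 -1.86] 0.0 margin 0.07
0 -0.04 0.0 [ 0.68  0.06 -1.03  1.13 -0.51 -2.12] 0.0 margin -0.01
0 0 0.04 [ 0.77  0.01 -0.89  0.87 -0.65 -1.89] 0.0 margin 0.13
0 0 0.0 [ 0.72  0.11 -0.96  1.09 -0.54 -2.11] 0.0 margin 0.06
0 0.04 0.04 [ 0.8   0.08 -0.82  0.86 -0.67 -1.91] 0.0 margin 0.2
0 0.04 0.0 [ 0.76  0.17 -0.88  1.04 -0.56 -2.1 ] 0.0 margin 0.14
0.03 -0.04 0.04 [ 0.67 -0.03 -0.86  0.82 -0.65 -1.73] 0.0 margin 0.16
0.03 -0.04 0.0 [ 0.62  0.07 -0.93  1.03 -0.53 -1.94] 0.0 margin 0.09
0.03 0 0.04 [ 0.71  0.03 -0.8   0.81
[... 349 characters left out ...]
1.83] 0.0 margin 0.16
0.05 0 0.04 [ 0.67  0.05 -0.74  0.78 -0.68 -1.69] 0.0 margin 0.28
0.05 0 0.0 [ 0.63  0.13 -0.8   0.94 -0.57 -1.84] 0.0 margin 0.22
0.05 0.04 0.04 [ 0.71  0.11 -0.67  0.77 -0.71 -1.71] 0.0 margin 0.35
0.05 0.04 0.0 [ 0.68  0.19 -0.72  0.9  -0.6  -1.84] 0.0 margin 0.3
0.065 -0.04 0.04 [ 0.6   0.01 -0.75  0.76 -0.67 -1.59] 0.0 margin 0.27
0.065 -0.04 0.0 [ 0.56  0.09 -0.81  0.92 -0.55 -1.76] 0.0 margin 0.21
0.065 0 0.04 [ 0.65  0.06 -0.69  0.75 -0.7  -1.63] 0.0 margin 0.33
0.065 0 0.0 [ 0.61  0.14 -0.75  0.89 -0.58 -1.77] 0.0 margin 0.27
0.065 0.04 0.04 [ 0.69  0.12 -0.62  0.74 -0.72 -1.65] 0.0 margin 0.4
0.065 0.04 0.0 [ 0.65  0.2  -0.68  0.86 -0.61 -1.77] 0.0 margin 0.34
```

The trend is clear: landing higher up the slope and toward +y frees joint 3. I'll use plate x of about +55 mm and y of about +30 mm.

```bash
echo "LAND=LAND+.045*xp+.03*yp" >> h.py; python3 -c "
from h import *
rep(.035)"
```

```text
d [-24.9 -40.7  -2. ] r [0.0049 0.0001 0.0012] | t 6.2 pos [0.5411 0.0955 0.168 ] q [ 0.61  0.05 -1.01  1.14 -0.49 -2.05] F [-0.3 -0.1 -2.7] w 0.0595 gf 29.965491592884064
```

>>> jog_arm --targets '[{"dx": -6, "dy": -10, "dz": -2, "rx": 0.005, "ry": 0, "rz": 0.001, "gripper": 1}, {"dx": -12, "dy": -20, "dz": -2, "rx": 0.005, "ry": 0, "rz": 0.001, "gripper": 1}, {"dx": -18, "dy": -30, "dz": -2, "rx": 0.005, "ry": 0, "rz": 0.001, "gripper": 1}, {"dx": -25, "dy": -40, "dz": -2, "rx": 0.005, "ry": 0, "rz": 0.001, "gripper": 1}, {"dx": -25, "dy": -40, "dz": -2, "rx": 0.005, "ry": 0, "rz": 0.001, "gripper": 1}, {"dx": -25, "dy": -40, "dz": -2, "rx": 0.005, "ry": 0, "rz": 0.001, "gripper": 1}, {"dx": -25, "dy": -40, "dz": -2, "rx": 0.005, "ry": 0, "rz": 0.001, "gripper": 1}, {"dx": -25, "dy": -40, "dz": -2, "rx": 0.005, "ry": 0, "rz": 0.001, "gripper": 1}]'

```text
t: 6.87
eef_pos: [0.5811, 0.1047, 0.1895]
ee_rot: [-2.619, 0.001, -1.991]
force: [-0.3, 0.0, -2.0]
width: 0.0598
gripper_force: 30.0
```

```bash
python3 -c "
from h import *
rep(.01)"
```

```text
d [-0.3 -1.5 25.5] r [-0.0005  0.001   0.0003] | t 6.87 pos [0.5811 0.1047 0.1895] q [ 0.62  0.09 -0.91  1.03 -0.52 -1.94] F [-0.3  0.  -2. ] w 0.0598 gf 29.965486228466034
```

>>> jog_arm --targets '[{"dx": -8, "dy": -5, "dz": 0, "rx": 0, "ry": 0.001, "rz": 0, "gripper": 1}, {"dx": -15, "dy": -10, "dz": 5, "rx": 0, "ry": 0.001, "rz": 0, "gripper": 1}, {"dx": -15, "dy": -10, "dz": 12, "rx": 0, "ry": 0.001, "rz": 0, "gripper": 1}, {"dx": -15, "dy": -10, "dz": 20, "rx": 0, "ry": 0.001, "rz": 0, "gripper": 1}, {"dx": -15, "dy": -10, "dz": 25, "rx": 0, "ry": 0.001, "rz": 0, "gripper": 1}, {"dx": -15, "dy": -10, "dz": 25, "rx": 0, "ry": 0.001, "rz": 0, "gripper": 1}, {"dx": -15, "dy": -10, "dz": 25, "rx": 0, "ry": 0.001, "rz": 0, "gripper": 1}, {"dx": -15, "dy": -10, "dz": 25, "rx": 0, "ry": 0.001, "rz": 0, "gripper": 1}]'

```text
t: 7.53
eef_pos: [0.6075, 0.1099, 0.1729]
ee_rot: [-2.619, -0.0, -1.992]
force: [-0.1, -0.4, -2.0]
width: 0.06
gripper_force: 30.0
```

```bash
echo "LAND=LAND+.0085*xp+.015*yp" >> h.py; python3 - <<'E'
from h import *
rep(.0); print('Fn',arm.get_state()['force']@n)
F=[]
for nm in('scene','top'):
    f,K,D=grab(nm)
    for P in [LAND]: print(nm,cv2.projectPoints(P[None],cv2.Rodrigues(f['view'][:3,:3])[0],f['view'][:3,3],K,D)[0].ravel())
    c=(slice(130,270),slice(250,450)) if nm=='scene' else (slice(100,250),slice(220,380))
    cv2.imwrite(f'pics/{nm}3.png',cv2.resize(f['frame'][c][...,::-1],None,fx=4,fy=4,interpolation=cv2.INTER_CUBIC))
E
```

```text
d [ 0.2  0.8 10.2] r [-0.0007 -0.0003 -0.0003] | t 7.53 pos [0.6075 0.1099 0.1729] q [ 0.56  0.15 -0.89  1.12 -0.48 -1.99] F [-0.1 -0.4 -2. ] w 0.06 gf 29.965678453445435
Fn -1.7949666070812014
scene [357.51300309 200.06265815]
top [291.02755779 147.33817798]
```

View pics/scene3.png

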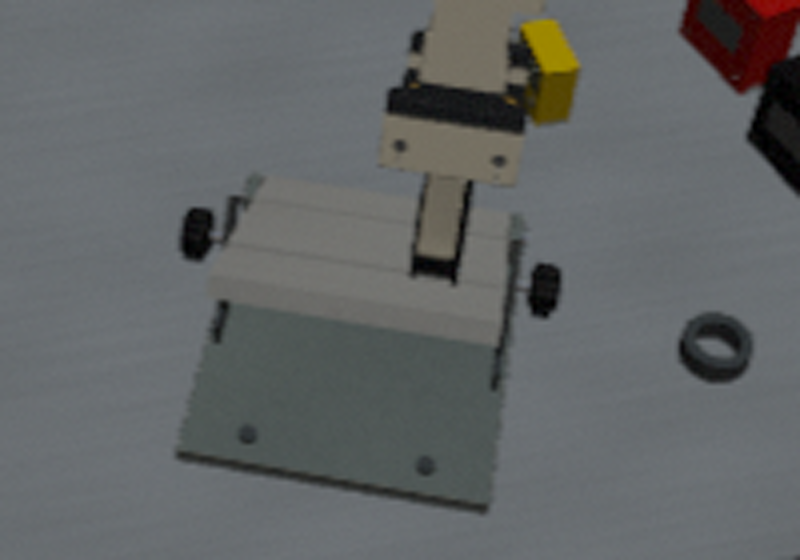

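The gauge is on the upper part of the plate. LAND projects to (430,280) in the crop, just past the upper slot and inside the edge, so x is about 63 mm and y about 42 mm. Next I descend slowly along the normal.

>>> jog_arm --targets '[{"dx": 0, "dy": 0, "dz": 2, "rx": -0.001, "ry": 0, "rz": 0, "gripper": 1}, {"dx": 0, "dy": 0, "dz": 4, "rx": -0.001, "ry": 0, "rz": 0, "gripper": 1}, {"dx": 0, "dy": 0, "dz": 6, "rx": -0.001, "ry": 0, "rz": 0, "gripper": 1}, {"dx": 0, "dy": 0, "dz": 7, "rx": -0.001, "ry": 0, "rz": 0, "gripper": 1}, {"dx": 0, "dy": 0, "dz": 7.5, "rx": -0.001, "ry": 0, "rz": 0, "gripper": 1}, {"dx": 0, "dy": 0, "dz": 7.5, "rx": -0.001, "ry": 0, "rz": 0, "gripper": 1}, {"dx": 0, "dy": 0, "dz": 7.5, "rx": -0.001, "ry": 0, "rz": 0, "gripper": 1}, {"dx": 0, "dy": 0, "dz": 7.5, "rx": -0.001, "ry": 0, "rz": 0, "gripper": 1}]'

```text
t: 8.3
eef_pos: [0.6106, 0.1082, 0.1663]
ee_rot: [-2.62, -0.0, -1.992]
force: [-0.5, -0.8, -1.3]
width: 0.0599
gripper_force: 30.0
```

```bash
python3 -c "
from h import *
rep(0); print(arm.get_state()['force']@n, arm.get_state()['moment'])"
```

```text
d [-0.1  0.5  2.7] r [ 0.0004 -0.0003 -0.0003] | t 8.3 pos [0.6106 0.1082 0.1663] q [ 0.54  0.16 -0.9   1.16 -0.46 -2.01] F [-0.5 -0.8 -1.3] w 0.0599 gf 29.96557116508484
-1.1058865963047966 [9.11551296e-01 1.87165621e+00 5.86285643e-04]
```

>>> jog_arm --targets '[{"dx": 0, "dy": 0, "dz": 0.5, "rx": 0, "ry": 0, "rz": 0, "gripper": 1}, {"dx": 0, "dy": 0, "dz": 1, "rx": 0, "ry": 0, "rz": 0, "gripper": 1}, {"dx": 0, "dy": 0, "dz": 1.5, "rx": 0, "ry": 0, "rz": 0, "gripper": 1}, {"dx": 0, "dy": 0, "dz": 2, "rx": 0, "ry": 0, "rz": 0, "gripper": 1}, {"dx": 0, "dy": 0, "dz": 2, "rx": 0, "ry": 0, "rz": 0, "gripper": 1}, {"dx": 0, "dy": 0, "dz": 2, "rx": 0, "ry": 0, "rz": 0, "gripper": 1}, {"dx": 0, "dy": 0, "dz": 2, "rx": 0, "ry": 0, "rz": 0, "gripper": 1}, {"dx": 0, "dy": 0, "dz": 2, "rx": 0, "ry": 0, "rz": 0, "gripper": 1}]'

```text
t: 8.97
eef_pos: [0.6115, 0.1078, 0.1646]
ee_rot: [-2.62, -0.0, -1.992]
force: [0.1, 0.4, -1.2]
width: 0.0599
gripper_force: 30.0
```

```bash
python3 -c "
from h import *
rep(0); print(arm.get_state()['force']@n, arm.get_state()['moment'])"
```

```text
d [-0.   0.5  0.8] r [ 0.0004 -0.0002 -0.0003] | t 8.97 pos [0.6115 0.1078 0.1646] q [ 0.54  0.16 -0.9   1.17 -0.46 -2.02] F [ 0.1  0.4 -1.2] w 0.0599 gf 29.965479969978333
-1.0272730685177383 [0.85355981 1.91367924 0.06912172]
```

>>> jog_arm --targets '[{"dx": 0, "dy": 0, "dz": 0.4, "rx": 0, "ry": 0, "rz": 0, "gripper": 1}, {"dx": 0, "dy": 0, "dz": 0.8, "rx": 0, "ry": 0, "rz": 0, "gripper": 1}, {"dx": 0, "dy": 0, "dz": 1.2, "rx": 0, "ry": 0, "rz": 0, "gripper": 1}, {"dx": 0, "dy": 0, "dz": 1.5, "rx": 0, "ry": 0, "rz": 0, "gripper": 1}, {"dx": 0, "dy": 0, "dz": 1.5, "rx": 0, "ry": 0, "rz": 0, "gripper": 1}, {"dx": 0, "dy": 0, "dz": 1.5, "rx": 0, "ry": 0, "rz": 0, "gripper": 1}, {"dx": 0, "dy": 0, "dz": 1.5, "rx": 0, "ry": 0, "rz": 0, "gripper": 1}, {"dx": 0, "dy": 0, "dz": 1.5, "rx": 0, "ry": 0, "rz": 0, "gripper": 1}]'

```text
t: 9.63
eef_pos: [0.6121, 0.1076, 0.1635]
ee_rot: [-2.62, 0.0, -1.991]
force: [-5.0, 1.0, 3.2]
width: 0.06
gripper_force: 30.0
```

```bash
python3 -c "
from h import *
rep(0); print(arm.get_state()['force']@n, arm.get_state()['moment'])"
```

```text
d [ 0.   0.5 -0.5] r [ 0.0002  0.0001 -0.0002] | t 9.63 pos [0.6121 0.1076 0.1635] q [ 0.53  0.17 -0.9   1.18 -0.45 -2.03] F [-5.   1.   3.2] w 0.06 gf 29.96562659740448
5.277801667019901 [ 0.82789476  2.99742904 -0.28417656]
```

It's in contact at about 6.4 N (h = -0.5 mm, matching the estimate). I'll press slightly more and then check force and steadiness.

>>> jog_arm --targets '[{"dx": 0, "dy": 0, "dz": 0.2, "rx": 0, "ry": 0, "rz": 0, "gripper": 1}, {"dx": 0, "dy": 0, "dz": 0.4, "rx": 0, "ry": 0, "rz": 0, "gripper": 1}, {"dx": 0, "dy": 0, "dz": 0.6, "rx": 0, "ry": 0, "rz": 0, "gripper": 1}, {"dx": 0, "dy": 0, "dz": 0.6, "rx": 0, "ry": 0, "rz": 0, "gripper": 1}, {"dx": 0, "dy": 0, "dz": 0.6, "rx": 0, "ry": 0, "rz": 0, "gripper": 1}, {"dx": 0, "dy": 0, "dz": 0.6, "rx": 0, "ry": 0, "rz": 0, "gripper": 1}, {"dx": 0, "dy": 0, "dz": 0.6, "rx": 0, "ry": 0, "rz": 0, "gripper": 1}, {"dx": 0, "dy": 0, "dz": 0.6, "rx": 0, "ry": 0, "rz": 0, "gripper": 1}]'

```text
t: 10.3
eef_pos: [0.6121, 0.1076, 0.1635]
ee_rot: [-2.619, 0.001, -1.991]
force: [-13.2, 2.0, 10.6]
width: 0.0599
gripper_force: 30.0
```

```bash
python3 - <<'E'
from h import *
rep(0); A=[]
for i in range(8):
    f,K,D=grab('scene' if i%2 else 'top'); s=arm.get_state(); A.append(np.r_[s['force'],s['moment']])
    if i==0: T=(f,K,D)
    if i==1: cv2.imwrite('pics/scene4.png',cv2.resize(f['frame'][130:270,250:450,::-1],None,fx=4,fy=4,interpolation=cv2.INTER_CUBIC)); Sc=(f,K,D)
A=np.array(A); print(A.mean(0).round(2),A.std(0).round(2),'Fn',(A[:,:3]@n).round(1))
# plate shift check, same pixels before and now (scene view, lower-left of face)
for nm,f,poly in(('scene',Sc,[[318,184],[345,190],[340,200],[308,200]]),('top',T,[[300,190],[325,165],[318,220],[290,205]])):
    o=np.load(nm+'.npz')['pts']; q=cloud(*f); m=np.zeros(o.shape[:2],np.uint8); cv2.fillPoly(m,[np.array(poly)],1); d=(q-o)[m>0]; print(nm,'plate shift along n (mm)',1000*np.median(d@n))
E
```

```text
d [ 0.   0.5 -0.6] r [-0.0004  0.0007  0.    ] | t 10.3 pos [0.6121 0.1076 0.1635] q [ 0.53  0.17 -0.9   1.19 -0.45 -2.03] F [-13.2   2.   10.6] w 0.0599 gf 29.96971160173416
[-13.1    2.22  10.44   0.71   4.53  -0.67] [0.49 0.38 0.44 0.02 0.03 0.01] Fn [15.5 15.5 15.6 15.8 15.9 15.6 14.5 15.4]
scene plate shift along n (mm) -0.05052299199287142
top plate shift along n (mm) -0.07024021387184444
```

View pics/scene4.png

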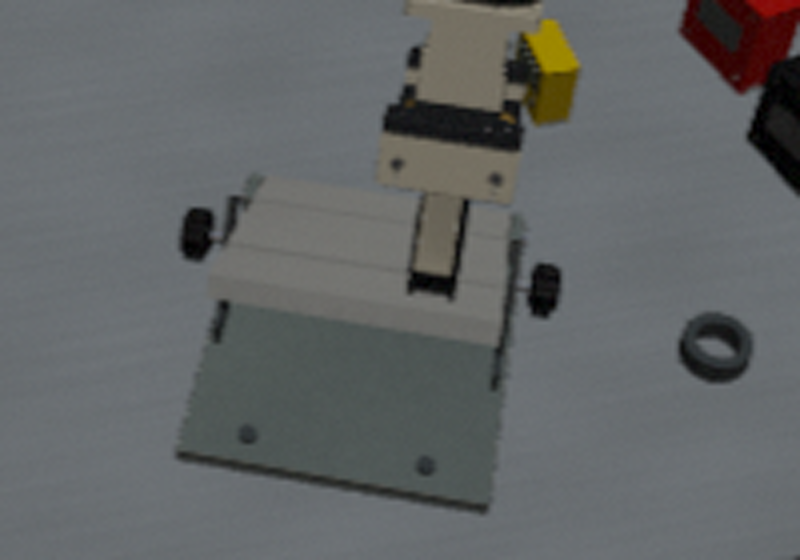

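Pressing is steady at about 16.6 N and the plate hasn't moved (under 0.1 mm); the picture shows the gripped gauge seated near (432,285). I'll back off slightly toward mid-range, then hand in.

>>> jog_arm --targets '[{"dx": 0, "dy": 0, "dz": -0.1, "rx": 0, "ry": 0, "rz": 0, "gripper": 1}, {"dx": 0, "dy": 0, "dz": -0.2, "rx": 0, "ry": 0, "rz": 0, "gripper": 1}, {"dx": 0, "dy": 0, "dz": -0.2, "rx": 0, "ry": 0, "rz": 0, "gripper": 1}, {"dx": 0, "dy": 0, "dz": -0.2, "rx": 0, "ry": 0, "rz": 0, "gripper": 1}, {"dx": 0, "dy": 0, "dz": -0.2, "rx": 0, "ry": 0, "rz": 0, "gripper": 1}, {"dx": 0, "dy": 0, "dz": -0.2, "rx": 0, "ry": 0, "rz": 0, "gripper": 1}, {"dx": 0, "dy": 0, "dz": -0.2, "rx": 0, "ry": 0, "rz": 0, "gripper": 1}, {"dx": 0, "dy": 0, "dz": -0.2, "rx": 0, "ry": 0, "rz": 0, "gripper": 1}]'

```text
t: 11.37
eef_pos: [0.6121, 0.1076, 0.1635]
ee_rot: [-2.62, 0.0, -1.991]
force: [-10.5, 1.8, 8.9]
width: 0.0602
gripper_force: 30.0
```

```bash
python3 - <<'E'
from h import *
rep(0); s=arm.get_state(); F=s['force']@n; print(F,s['moment'])
if 7<F<16: print(arm.job_done())
E
```

```text
d [ 0.   0.5 -0.5] r [-0.0002  0.0005 -0.0001] | t 11.37 pos [0.6121 0.1076 0.1635] q [ 0.53  0.17 -0.9   1.18 -0.45 -2.03] F [-10.5   1.8   8.9] w 0.0602 gf 29.968278408050537
12.881353593031418 [ 0.73841889  3.99110251 -0.56175055]
the job is handed in; nothing more can be done
None
```

I handed the job in at 11.4 s with the gauge still gripped and pressed onto the plate at about 13–14 N, aligned to the measured 29.9° slope. The plate had not shifted measurably (under 0.1 mm), and no verdict came back.

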